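# Stack the second prop-shop tote on the first, the right way round

### The job

Take the empty stack-nest tote off the sloping stand and stack it squarely on the tote that stands on the bench, turned so that it stacks instead of nesting: level, all its feet down in the shallow rests, with the scooped ends of the two totes at opposite ends. Lower it home before letting go, leave the lower tote standing where it is, and do not disturb the other things on the bench.

Things in the scene. Friction and masses are not known exactly. Their poses are not given: they have to be found in the camera images.
- tote: Empty blue-grey plastic tote to move, 0.16 kg. Origin: centre of underside; z out of its mouth, y along its length. 70 mm high, 4 mm walls flaring out: outside 96 x 182 mm at bottom, 116 x 202 mm at top (x, y). Starts on the stand's slope: tilted 32 deg about its y, mouth up and towards the robot, -x long side low against a 14 mm lip.
- tote_grip_high (a point): Centre of the grip on the tote's +x long wall, the upper one on the slope, at x = +60, y = 0, z = 53 mm in the tote's frame: a solid block 12 mm thick in x, 40 mm long in y, z = 36 to 70 mm (the wall's top), faces square to x. 25 mm and more free on both sides.
- tote_grip_low (a point): The same kind of grip on the tote's -x long wall (x = -60 mm), the lower one on the slope.
- tote_scoop (a point): The tote's +y end, at y = 100, z = 38 mm in its frame: the middle 68 mm of this end wall is scooped down to 38 mm high; the -y end wall is full height. Four feet 20 mm long, at y = +69 and -36 mm, stick out of the long walls to x = +-64 mm, z = 8 to 20 mm.
- lower_tote: Same moulding, frame and sizes as the tote, standing loose and level on the bench at widely varying yaw, foam and a roll inside (up to 26 mm high), 0.55 kg. With the other tote turned half a turn to it (+y over -y) the feet land in the rests: it stacks with its origin 56 mm above this one, about 4 mm play each way. Same way round, it nests.
- lower_scoop (a point): The lower tote's scooped +y end (y = 100, z = 38 mm in its frame). Each long wall of a tote has two deep slots 28 mm long, open at the top, centred at y = +69 and -36 mm, and two shallow rests 6 mm deep at y = -83 to -50 and +20 to +55 mm. Channels outside the slots stand out to x = +-69 mm.
- stand: Fixed plywood stand on the bench, 262 mm wide (its y axis), about 150 mm deep (x), with a board sloping at 32 degrees, low edge at -x towards the robot; origin under its centre at bench height. The tote lies on the board, whose upper face passes 78 mm above this origin; side cheeks stand 12 mm above the board.
- heat_gun: Bystander: light blue heat gun lying down, 220 mm long, 66 mm high. Origin under its barrel.
- tape_wide: Bystander: roll of cream tape lying flat, 104 mm across, 48 mm high. Origin at the underside's centre.
- tape_narrow: Bystander: roll of cream tape lying flat, 90 mm across, 24 mm high. Origin at the underside's centre.
- scissors: Bystander: open-handled scissors lying flat, 180 mm long, 10 mm high. Origin under the pivot.
- steel_block: Bystander: dark steel block, 50 x 90 x 40 mm high. Origin at the underside's centre.
- glue_tin: Bystander: round metal tin, 80 mm across, 97 mm high. Origin at the underside's centre.

How it is judged:
On the way:
1. the tote is brought down onto the lower one (no more than 12 mm above home, turned to the stacking facing) while still held in the fingers (z of tote in the frame of lower_tote between 0.045 and 0.068 m and horizontal distance between tote and lower_tote below 0.02 m and y of tote_scoop in the frame of lower_tote below -0.08 m and contact force between the fingers and tote above 0.5 N), for 0.1 s.
At the end, for the whole second after the job is handed in: Tote released and at rest in the rests of the lower one: origin 52.5-59 mm above its origin, within 10 mm sideways, long axes within 0.1 rad, level with it within 0.04 rad, scoops at opposite ends; lower tote level on the bench within 40 mm of its start (z of tote in the frame of lower_tote between 0.0525 and 0.059 m and horizontal distance between tote and lower_tote below 0.01 m and angle between the y axis of tote and the y axis of lower_tote, either way round below 0.1 rad and angle between the z axis of tote and the z axis of lower_tote, either way round below 0.04 rad and y of tote_scoop in the frame of lower_tote below -0.085 m and angle between lower_tote's own z axis and vertical below 0.04 rad and height (world z) of lower_tote below 0.006 m and distance of lower_tote from where it was at the start of the episode below 0.04 m and linear speed of tote below 0.02 m/s and contact force between the fingers and tote below 0.1 N); the robot touches nothing.
It fails at once if a bystander is moved by more than 40 mm (distance of any of heat_gun, tape_wide, tape_narrow, scissors, steel_block, glue_tin from where it was at the start of the episode above 0.04 m).
It also fails if it takes over 43 s, if anything falls off the work surface, if the arm or the gripper's body presses on something with over 40 N, if the wrist force passes 120 N, or if a joint passes its speed limit or range.

### The arm

A 7-joint arm with a two-finger parallel gripper is mounted at the origin on the work surface. World frame = base frame: x ahead of the robot, y to its left, z up, the work surface at z = 0. Lengths are in m, angles in rad, forces in N, time in s.
With the tool pointing down it reaches from about 0.4 to 0.875 m from the base axis. Payload 19.3 kg.
Tool frame: the origin (TCP) lies on the centre line of the jaws, within the pads' length; the fingertips stand 14 mm ahead of it and the grasp point (between the pads) lies 5 mm behind it; y points along the fingers, x is the direction in which the jaws open and shut, and the axes are right-handed (so a half turn about y gives the same grasp; the last joint's range is limited). The gripper opens to 85 mm and grips with 20 to 120 N. Pads are 22 mm wide; open, the fingers measure 114 mm over their backs; the gripper's body (76 mm by 85 mm) begins 54 mm behind the grasp point. The pads swing forward as they close: fully open they stand 13 mm farther back than shut.
Start: joints at [-1.213, 0.521, -0.036, 1.599, 0.021, 1.021, -0.113], TCP at [0.259, 0.569, 0.245] pointing down, gripper open.
Joint ranges: [-2.91, 2.91], [-0.3, 2.13], [-1.5, 1.42], [0.17, 2.43], [-1.26, 4.41], [0.16, 1.93], [-2.52, 2.52]. Speed limits (rad/s): [1.89, 1.89, 2.39, 2.39, 3.01, 3.01, 3.01].

### API

Orientations are given as [roll, pitch, yaw] about the fixed x, y, z axes, in that order (R = Rz(yaw) Ry(pitch) Rx(roll)).
In Python, from workcell import monitor, grab_frame, workorder gives the robot as it stands.
- The arm moves only by the tool drive_tool, never from a script. Its argument "steps" is one flat list of numbers, 5 for each row, row after row: the finger opening in mm, from 0 to 85.4, then the shift along the world's x, y, z in mm, then the turn about the world's z in degrees. In form: [fingers, tx, ty, tz, twist, fingers, tx, ty, tz, twist, ...]. A call has exactly 5 rows; each row shifts and turns the commanded pose from where the row before left it; what a row does not reach is not made up. A row lasts 1/12 s, in which the tool goes at most 41.7 mm and 7.16 degrees, less where a joint would pass 70% of its speed; a pose out of reach is approached as far as the arm can. A call is refused whole if a number of a shift passes 41.7 or a number of a turn 7.16, either way. A call with a gripper value outside its range is refused whole. The fingers move at their own pace and stop on an object; "grip_force" is the grip in N (left out, the last holds). Time passes only in rows, so rows that do not move let the fingers close, or fill a call up. It gives the time, the measured TCP pose, the force and the opening at its end, in the units of the state.
- monitor.observe(): the state, without advancing time (a new reading comes with each control period).
- grab_frame(name): name is "scene" or "top" or "wrist"; returns a dict with "frame" (400x640x3 uint8, red, green, blue), "vertical_fov" (degrees; the focal length in pixels is half the picture's height over the tangent of half this angle, whatever the lens; pixels are square), "cx", "cy" (the principal point, pixels), "xyz" and "orientation" of the camera in the world. Camera axes: x right, y down, z forward; pixel columns grow to the right and rows downward; lengths in m; the calibration is good to about 2 mm. The wrist camera is an equidistant fisheye: a pixel r from the principal point sees the ray r / f radians off the axis. A picture is of the moment at which its call begins. There is no depth.
- workorder.job_done(): hands the job in, once; it reports no verdict.
The state is a dict: "clock": time; "qpos": joint angles; "qd": joint speeds; "joint_efforts": joint torques, N m; "position": TCP position; "tool_rot": TCP orientation; "force": force on the tool from outside, world axes, zero at the start; "moment": the same for the moment, N m; "grip_width": finger opening in m.
Only numpy, scipy, OpenCV 4.12 (cv2) and the standard library are available. Lean on these libraries where they do the work, as an engineer would, in place of code of your own. Each camera call takes 0.05 s, during which the arm holds its last target. There are 200 camera calls.

## Working session

There is one attempt and no reset: what is moved stays moved. The work goes in short steps, Python scripts to look and compute and a tool call to move; the robot and the scene stay as the last step left them, time stands still between calls to the robot, and variables do not carry over. Pictures are saved under pics/ and viewed, about 8 in all and at most 12, crops included, and the job is handed in when it is done.

Besides the shell and the picture viewer there is one more tool, called as name(argument=value, ...), one argument or row to a line, values as JSON. drive_tool: Moves the arm, as the interface text tells. Its arguments: {"type":"object","properties":{"steps":{"type":"array"},"grip_force":{"type":"number"}},"required":["steps"]}

```bash
mkdir -p pics; ls
cat > h.py <<'E'
import numpy as np, cv2
from scipy.spatial.transform import Rotation as R
from workcell import monitor, grab_frame, workorder
def rot(o):
    o=np.array(o,float)
    if o.shape==(3,3): return o
    return R.from_quat(o).as_matrix() if o.size==4 else R.from_euler('xyz',o).as_matrix()
def rays(c,uv,fish=False):
    uv=np.atleast_2d(np.array(uv,float)); f=200/np.tan(np.radians(c['vertical_fov'])/2)
    d=uv-[c['cx'],c['cy']]
    if fish:
        r=np.linalg.norm(d,axis=1); th=r/f; s=np.where(r>1e-9,np.sin(th)/np.maximum(r,1e-9),1/f)
        v=np.c_[d*s[:,None],np.cos(th)]
    else: v=np.c_[d/f,np.ones(len(d))]
    return v@rot(c['orientation']).T
def onplane(c,uv,z,fish=False):
    v=rays(c,uv,fish); p=np.array(c['xyz']); return p+v*((z-p[2])/v[:,2])[:,None]
def proj(c,P,fish=False):
    f=200/np.tan(np.radians(c['vertical_fov'])/2)
    q=(np.atleast_2d(P)-np.array(c['xyz']))@rot(c['orientation'])
    if fish:
        n=np.linalg.norm(q[:,:2],axis=1); th=np.arctan2(n,q[:,2]); return q[:,:2]/n[:,None]*th[:,None]*f+[c['cx'],c['cy']]
    return q[:,:2]/q[:,2:]*f+[c['cx'],c['cy']]
def save(n,c): cv2.imwrite('pics/'+n+'.png',c['frame'][...,::-1])
E
cat > a.py <<'E'
from h import *
import pickle
s=monitor.observe(); print(s)
C={}
for n in ('scene','top','wrist'):
    c=grab_frame(n); C[n]=c; save(n+'0',c); print(n,{k:v for k,v in c.items() if k!='frame'})
pickle.dump(C,open('C0.pkl','wb'))
E
python3 a.py
```

```text
pics
{'clock': 0.0, 'qpos': array([-1.21320415,  0.52199144, -0.03629502,  1.59998298,  0.02122068,
        1.02110352, -0.11281586]), 'qd': array([ 0.00086708, -0.00169403,  0.00048647, -0.00045422, -0.00122267,
        0.00010722, -0.00095935]), 'joint_efforts': array([ 5.30876889e-05, -9.27124214e+01,  1.98060460e+00, -3.69927549e+01,
        1.79512147e-02,  8.20808782e-03, -5.41333702e-05]), 'position': array([0.25921482, 0.56837119, 0.24474912]), 'tool_rot': array([-1.57090824e+00,  1.09439203e-03,  1.14296053e+00]), 'force': array([ 0.34662626,  0.18583131, -0.10520928]), 'moment': array([-0.00338724,  0.03701926,  0.04798478]), 'grip_width': 0.08549310530168465}
scene {'vertical_fov': 56.580769488751464, 'cx': 315.61995475191367, 'cy': 195.04221772361356, 'xyz': array([1.1692585 , 0.51990913, 1.01522149]), 'orientation': array([-2.43004787e+00, -2.31295546e-03,  2.22063388e+00])}
top {'vertical_fov': 49.53107714145811, 'cx': 323.4994363667042, 'cy': 196.88443805925493, 'xyz': array([0.49168645, 0.06550809, 1.25197048]), 'orientation': array([-3.06641702, -0.02162244, -1.55533307])}
wrist {'vertical_fov': 65.70646984690485, 'cx': 326.7466477404155, 'cy': 201.15096552979466, 'xyz': array([0.19362591, 0.59856781, 0.37251182]), 'orientation': array([2.85129826e+00, 1.12089718e-03, 1.14283348e+00])}
```

View pics/top0.png

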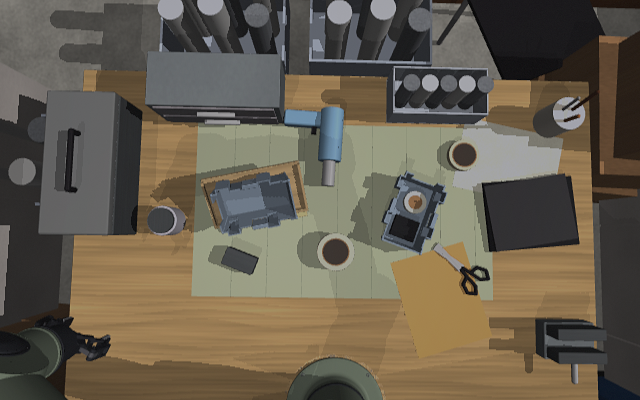

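View pics/scene0.png

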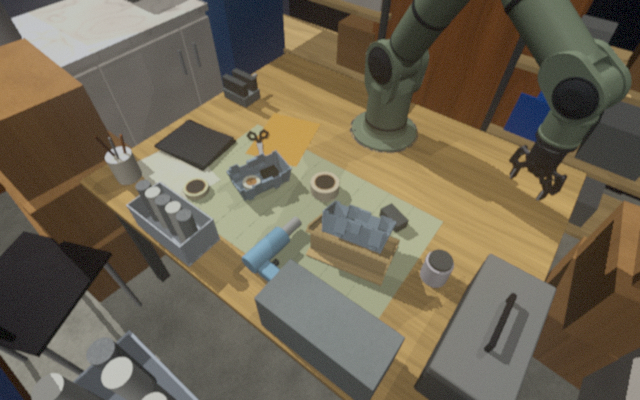

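Run:
```python
import pickle; from h import *
c=pickle.load(open('C0.pkl','rb'))['top']; f=c['frame']
a=cv2.resize(f[150:250,190:320],None,fx=6,fy=6,interpolation=cv2.INTER_CUBIC)[:, :780]
b=cv2.resize(f[160:265,365:460],None,fx=5,fy=5,interpolation=cv2.INTER_CUBIC)
cv2.imwrite('pics/cA.png',a[...,::-1]); cv2.imwrite('pics/cB.png',b[...,::-1])
```

```text
(no output)
```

View pics/cA.png

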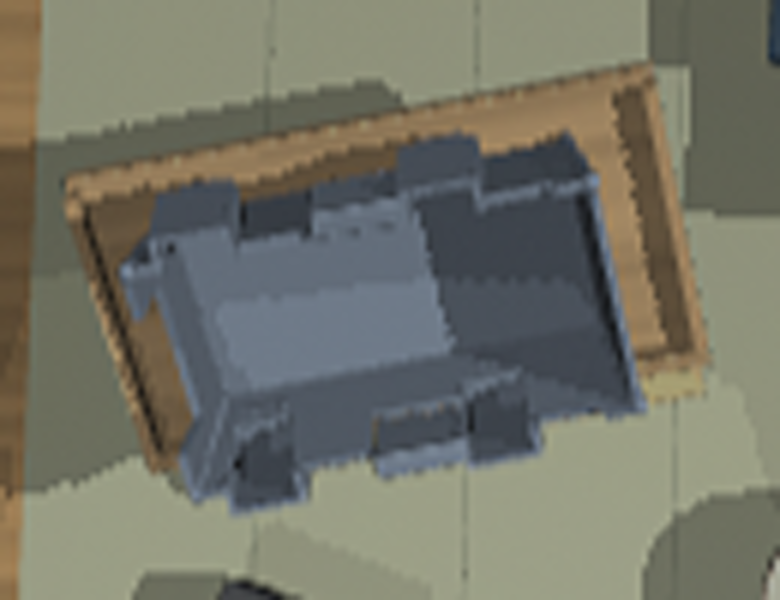

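View pics/cB.png

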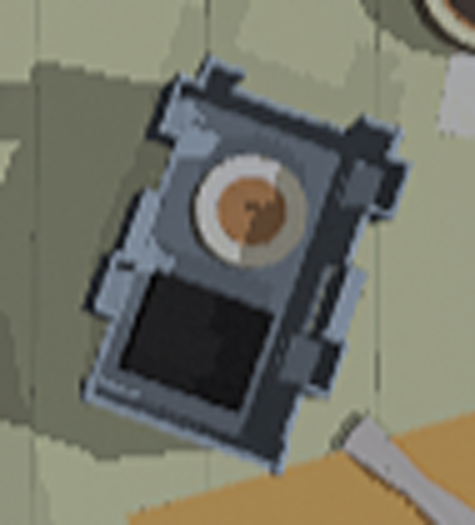

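```bash
cat > m.py <<'E'
import pickle; from h import *
from scipy.optimize import least_squares
c=pickle.load(open('C0.pkl','rb'))['top']
# lower
uv=np.array([[90,395],[280,465],[211,65],[401,135]])/5+[365,160]
P=onplane(c,uv,0.07); print(P)
M=np.array([[-58,-101],[58,-101],[-58,101],[58,101]])/1000
def r(p):
    cc,s=np.cos(p[2]),np.sin(p[2]); return (M@np.array([[cc,s],[-s,cc]])+p[:2]-P[:,:2]).ravel()
o=least_squares(r,[.45,-.1,-1.9]); print('lower',o.x,np.degrees(o.x[2]),o.fun*1e3)
uv=np.array([[595,180],[645,408],[130,270],[195,500]])/6+[190,150]
M3=np.array([[58,-101,70],[-58,-101,70],[58,101,70],[-58,101,70]])/1000
def T(p): return R.from_euler('z',p[3])*R.from_euler('y',-np.radians(32))
g=lambda p:(proj(c,T(p).apply(M3)+p[:3])-uv).ravel()
o=least_squares(g,[.5,.25,.09,.17],x_scale=[.1,.1,.1,1]); p=o.x; print('tote',p,np.degrees(p[3]),o.fun)
print('grip',T(p).apply([.06,0,.053])+p[:3],'top of grip',T(p).apply([.06,0,.07])+p[:3])
for z in [.07,.08,.09]:
    o=least_squares(lambda q:g([q[0],q[1],z,q[2]]),[.5,.25,.17]);print(z,o.x,abs(o.fun).max(),T([0,0,0,o.x[2]]).apply([.06,0,.053])+[o.x[0],o.x[1],z])
E
python3 m.py
```

```text
[[ 0.46889438 -0.12248376  0.07      ]
 [ 0.43251692 -0.22641516  0.07      ]
 [ 0.65110754 -0.18849957  0.07      ]
 [ 0.61416772 -0.29372352  0.07      ]]
lower [ 0.54167164 -0.2077805  -1.91853944] -109.92421290157155 [-2.41224941  3.65008747 -5.56490726 -1.47523965  5.28372785  0.8289637
  2.69342881 -3.00381153]
tote [0.58430539 0.22757919 0.05650383 0.21093985] 12.085963419394261 [ 0.05449385 -0.04104767 -0.0596319   0.30196927 -0.54098079  0.10060928
  0.57013747 -0.36287952]
grip [0.60659725 0.23235244 0.13324553] top of grip [0.5977883  0.23046622 0.14766235]
0.07 [0.58360762 0.2257114  0.21069886] 1.0760733272490768 [0.60590063 0.23047927 0.1467417 ]
0.08 [0.58309037 0.22432705 0.21051644] 1.4810084645730797 [0.60538424 0.22909086 0.1567417 ]
0.09 [0.5825729  0.22294234 0.21033065] 1.8933639092070962 [0.60486766 0.227702   0.1667417 ]
```

drive_tool(
  steps=[85,23,-22,2,-3.6,85,23,-22,2,-3.6,85,23,-22,2,-3.6,85,23,-22,2,-3.6,85,23,-22,2,-3.6],
  grip_force=40,
)

```text
clock: 0.57
position: [0.3751, 0.4574, 0.2553]
tool_rot: [-1.571, 0.0, 0.826]
force: [-0.5, -0.5, -0.5]
grip_width: 0.0848
```

drive_tool(
  steps=[85,23,-22,2,-3.6,85,23,-22,2,-3.6,85,23,-22,2,-3.6,85,23,-22,2,-3.6,85,23,-22,2,-3.6],
)

```text
clock: 0.98
position: [0.4902, 0.3474, 0.2653]
tool_rot: [-1.571, 0.0, 0.512]
force: [0.3, 1.0, -1.4]
grip_width: 0.085
```

drive_tool(
  steps=[85,23,-22,2,-3.6,85,23,-22,2,-3.6,85,23,-22,2,-3.6,85,23,-22,2,-3.6,60,0,0,0,0],
)

```text
clock: 1.4
position: [0.5853, 0.2548, 0.2735]
tool_rot: [-1.574, -0.001, 0.252]
force: [0.4, -0.9, -0.2]
grip_width: 0.0748
```

```bash
cat > w.py <<'E'
import sys,pickle; from h import *
n=sys.argv[1]; c=grab_frame('wrist'); pickle.dump(c,open(n+'.pkl','wb'))
s=monitor.observe(); print(s['position'],s['tool_rot'],s['grip_width'],c['xyz'],c['orientation'])
cv2.imwrite(f'pics/{n}.png',cv2.resize(c['frame'],(800,500),interpolation=cv2.INTER_CUBIC)[...,::-1])
E
python3 w.py w1
```

```text
[0.58328241 0.25744516 0.27310529] [-1.57239092e+00 -2.16153294e-04  2.57591389e-01] 0.06801861569422649 [0.56726319 0.32534226 0.40097883] [ 2.84861691e+00 -2.06889130e-03  2.52367556e-01]
```

View pics/w1.png

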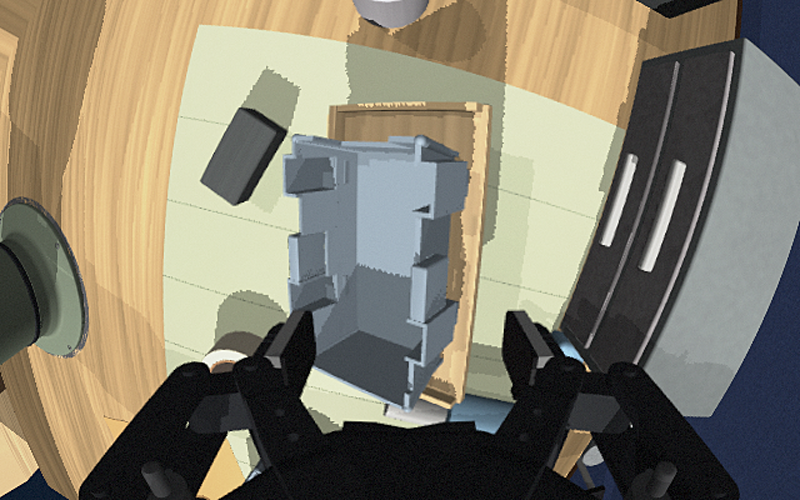

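Run:
```python
import pickle; from h import *
c=pickle.load(open('w1.pkl','rb')); p=[.5843,.2276,.0565,.211]
T=R.from_euler('z',p[3])*R.from_euler('y',-np.radians(32))
M=np.array([[x,y,z] for x in(54,66) for y in(-20,20) for z in (70,)]+[[66,-20,36],[66,20,36],[58,-101,70],[-58,-101,70],[-58,101,70],[58,101,70]])/1000
q=proj(c,T.apply(M)+p[:3],True)
im=cv2.resize(c['frame'][80:340,210:400],None,fx=3,fy=3,interpolation=cv2.INTER_CUBIC)[...,::-1].copy()[:780,:570]
im=cv2.resize(c['frame'][80:280,210:400],None,fx=3,fy=3,interpolation=cv2.INTER_CUBIC)[...,::-1].copy()
for a in q: cv2.circle(im,tuple(int(v) for v in (a-[210,80])*3+1),3,(0,0,255),-1)
print((q-[210,80])*3); cv2.imwrite('pics/o1.png',im)
```

```text
[[348.34882086 495.56280955]
 [353.97904482 369.7530283 ]
 [382.54213942 505.73674717]
 [390.06899578 377.79024554]
 [434.41989477 469.4609404 ]
 [443.36482541 352.06629284]
 [348.68318971 711.01092129]
 [105.73791447 602.4628451 ]
 [ 86.47587402  82.46463382]
 [379.23507505  85.80479404]]
```

View pics/o1.png

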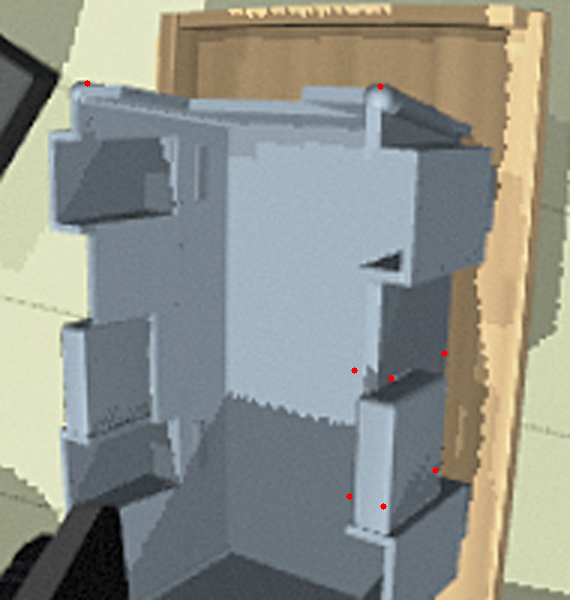

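Run:
```python
import pickle; from h import *
from scipy.optimize import least_squares
c=pickle.load(open('w1.pkl','rb'))
M=np.array([[54,20,70],[66,20,70],[54,-20,70],[66,-20,70],[66,-20,36],[66,20,36],[-66,20,70],[-66,-20,70]])/1000
uv=np.array([[360,395],[396,402],[357,525],[388,533],[440,495],[443,375],[63,330],[66,432]])/3+[210,80]
T=lambda p:R.from_euler('z',p[3])*R.from_euler('y',-np.radians(32))
g=lambda p:(proj(c,T(p).apply(M)+p[:3],True)-uv).ravel()
o=least_squares(g,[.5843,.2276,.0565,.211],x_scale=[.1,.1,.1,1]); p=o.x
print(p,np.degrees(p[3]),o.fun.round(1).reshape(-1,2).tolist())
for z in (.053,.07,.036): print(T(p).apply([.06,0,z])+p[:3])
for x,z in ((.054,.07),(.066,.07),(.054,.036),(.066,.036)): print(x,z,T(p).apply([x,0,z])+p[:3])
```

```text
[0.58564225 0.22526768 0.07140834 0.22339472] 12.799574730305558 [[-1.3, -0.2], [-0.6, 0.3], [-1.8, -0.0], [-0.1, 0.9], [0.5, -0.2], [2.2, -0.8], [0.3, -0.9], [1.6, 0.7]]
[0.60787293 0.23031819 0.14815005]
[0.59908815 0.22832241 0.16256687]
[0.6166577  0.23231398 0.13373323]
0.054 0.07 [0.5941263  0.22719515 0.15938735]
0.066 0.07 [0.60405    0.22944968 0.16574638]
0.054 0.036 [0.61169585 0.23118671 0.13055372]
0.066 0.036 [0.62161955 0.23344124 0.13691275]
```

drive_tool(
  steps=[60,12,-13,0,-1.2,60,12,-13,0,-1.1,60,0,0,-20,0,60,0,0,-20,0,60,0,0,-10,0],
  grip_force=30,
)

```text
clock: 1.87
position: [0.6049, 0.234, 0.2211]
tool_rot: [-1.571, 0.002, 0.223]
force: [-0.4, -0.1, -0.4]
grip_width: 0.06
```

```bash
python3 w.py w2
```

```text
[0.60429844 0.23410373 0.21997514] [-1.57166726  0.00394775  0.22312633] 0.06003234055138409 [0.5894937  0.3048389  0.34878509] [2.85118110e+00 1.45587929e-03 2.22634935e-01]
```

View pics/w2.png

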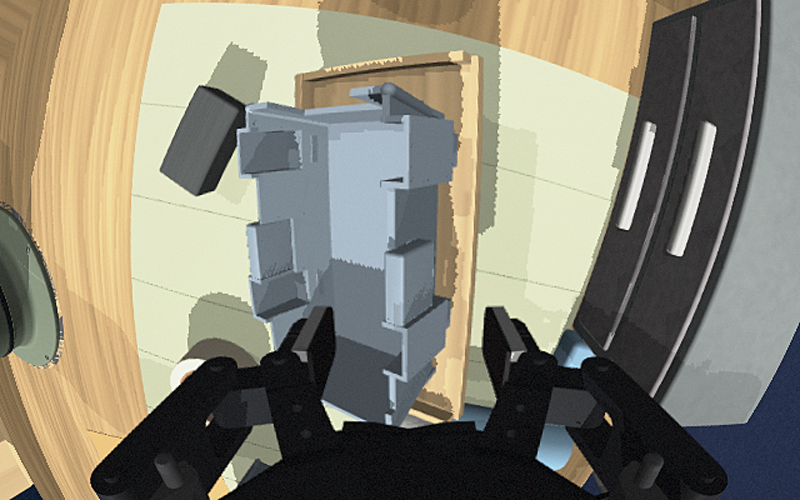

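Run:
```python
import pickle; from h import *
from scipy.optimize import least_squares
c1=pickle.load(open('w1.pkl','rb'));c2=pickle.load(open('w2.pkl','rb'))
M=np.array([[54,20,70],[66,20,70],[54,-20,70],[66,-20,70],[66,-20,36],[66,20,36]])/1000
u1=np.array([[360,395],[396,402],[357,525],[388,533],[440,495],[443,375]])/3+[210,80]
u2=np.array([[385,253],[403,256],[385,318],[403,323],[432,303],[435,240]])*.8
T=lambda p:R.from_euler('z',p[3])*R.from_euler('y',-np.radians(32))
for w in ((1,1),(0,1)):
  g=lambda p:np.r_[w[0]*(proj(c1,T(p).apply(M)+p[:3],True)-u1).ravel(),w[1]*(proj(c2,T(p).apply(M)+p[:3],True)-u2).ravel()]
  o=least_squares(g,[.5843,.2276,.0565,.211],x_scale=[.1,.1,.1,1]); p=o.x
  print(p,abs(o.fun).max(),T(p).apply([.06,0,.053])+p[:3])
```

```text
[0.58605772 0.22279531 0.06357566 0.21898684] 2.135661361571408 [0.60831045 0.22774779 0.14031737]
[0.58569277 0.22188924 0.06028512 0.21357666] 1.1465111429500325 [0.60797196 0.22672125 0.13702683]
```

drive_tool(
  steps=[60,4,-6,-20,0,60,0,0,-22,0,60,0,0,-22,0,60,0,0,-14,0,50,0,0,-8,0],
)

```text
clock: 2.33
position: [0.6089, 0.2286, 0.1361]
tool_rot: [-1.571, 0.002, 0.224]
force: [0.5, 0.1, -0.0]
grip_width: 0.0509
```

drive_tool(
  steps=[40,0,0,0,0,35,0,0,0,0,30,0,0,0,0,28,0,0,0,0,26,0,0,1,0],
)

```text
clock: 2.75
position: [0.6094, 0.2288, 0.139]
tool_rot: [-1.571, -0.001, 0.223]
force: [-1.2, -0.9, -1.1]
grip_width: 0.0258
```

drive_tool(
  steps=[23,0,0,1,0,20,0,0,2,0,17,0,0,3,0,14,0,0,4,0,11,0,0,4,0],
)

```text
clock: 3.17
position: [0.6094, 0.2287, 0.1527]
tool_rot: [-1.571, -0.0, 0.223]
force: [0.1, 0.6, -3.0]
grip_width: 0.0148
```

drive_tool(
  steps=[8,0,0,4,0,6,0,0,4,0,4,0,0,4,0,4,0,0,4,0,4,0,0,4,0],
)

```text
clock: 3.58
position: [0.6093, 0.2287, 0.1728]
tool_rot: [-1.571, -0.0, 0.223]
force: [0.2, 0.0, -1.7]
grip_width: 0.015
```

```bash
python3 w.py w3
```

```text
[0.60964857 0.22874419 0.17350824] [-1.57062934e+00 -9.96312102e-04  2.23184714e-01] 0.014978781291640741 [0.59364673 0.29935141 0.30046084] [ 2.85171129e+00 -8.21526898e-04  2.23018019e-01]
```

View pics/w3.png

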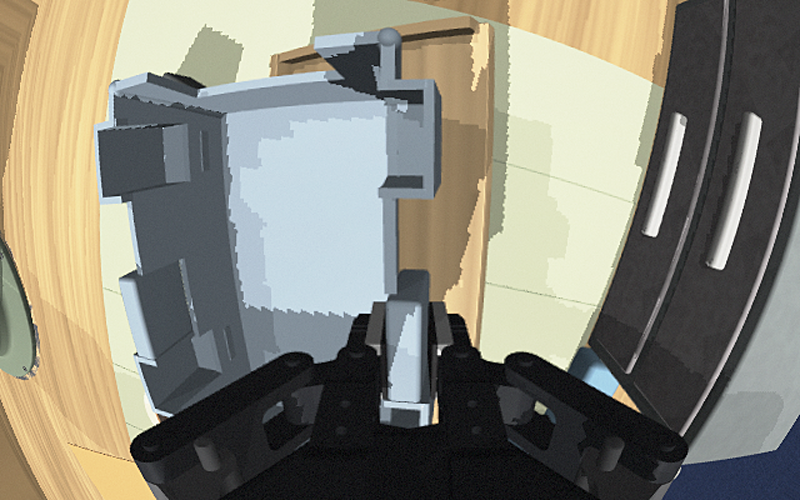

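drive_tool(
  steps=[0,0,0,15,0,0,0,0,20,0,0,0,0,20,0,0,0,0,20,0,0,0,0,10,0],
  grip_force=80,
)

```text
clock: 4.05
position: [0.6099, 0.2287, 0.2597]
tool_rot: [-1.57, -0.002, 0.223]
force: [0.5, -0.1, -1.6]
grip_width: 0.0127
```

```bash
python3 w.py w4
python3 - <<'E'
from h import *
import pickle
c=grab_frame('scene'); pickle.dump(c,open('s4.pkl','wb'))
a=cv2.resize(c['frame'][100:280,260:500],(800,600),interpolation=cv2.INTER_CUBIC)
w=pickle.load(open('w4.pkl','rb'))['frame']
o=np.vstack([cv2.resize(a,(440,300)),cv2.resize(w,(440,275))]); cv2.imwrite('pics/b4.png',o[...,::-1])
E
```

```text
[0.61029813 0.22891722 0.26062519] [-1.56992668 -0.0037666   0.22300124] 0.012760811776250925 [0.59397825 0.29933081 0.38746885] [ 2.85219664 -0.00315761  0.22287781]
```

View pics/b4.png

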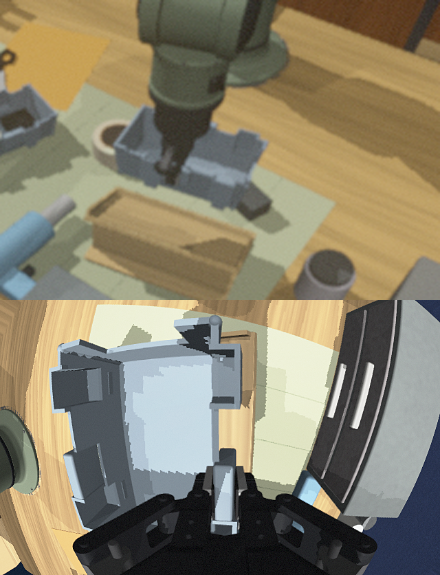

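drive_tool(
  steps=[0,-3,-25,0,3.8,0,-3,-25,0,3.8,0,-3,-25,0,3.8,0,-3,-25,0,3.8,0,-3,-25,0,3.8],
)

```text
clock: 4.57
position: [0.5935, 0.1025, 0.2558]
tool_rot: [-1.57, 0.002, 0.558]
force: [1.0, 0.5, -1.5]
grip_width: 0.0123
```

drive_tool(
  steps=[0,-3,-25,0,3.8,0,-3,-25,0,3.8,0,-3,-25,0,3.8,0,-3,-25,0,3.8,0,-3,-25,0,3.8],
)

```text
clock: 4.98
position: [0.5785, -0.0224, 0.2559]
tool_rot: [-1.569, 0.001, 0.89]
force: [0.1, 0.2, -1.8]
grip_width: 0.0129
```

drive_tool(
  steps=[0,-3,-25,0,3.8,0,-3,-25,0,3.8,0,-3,-25,0,3.8,0,-3,-25,0,3.8,0,-3,-25,0,3.8],
)

```text
clock: 5.4
position: [0.5635, -0.1473, 0.2558]
tool_rot: [-1.569, 0.0, 1.221]
force: [-0.0, -0.5, -2.2]
grip_width: 0.0126
```

drive_tool(
  steps=[0,0,0,-15,0,0,0,0,-15,0,0,0,0,-15,0,0,0,0,-15,0,0,0,0,0,0],
)

```text
clock: 5.82
position: [0.5625, -0.1459, 0.1935]
tool_rot: [-1.565, 0.001, 1.218]
force: [-0.6, 0.2, -2.0]
grip_width: 0.0123
```

```bash
python3 w.py w5
python3 - <<'E'
from h import *
import pickle
c=grab_frame('top'); pickle.dump(c,open('t5.pkl','wb'))
C0=pickle.load(open('C0.pkl','rb'))
k=lambda f:cv2.resize(f,None,fx=5,fy=5,interpolation=cv2.INTER_CUBIC)
o=np.hstack([cv2.resize(C0['top']['frame'][165:265,375:450],None,fx=5.2,fy=5.2,interpolation=cv2.INTER_CUBIC),cv2.resize(c['frame'][165:265,372:450],None,fx=5.2,fy=5.2,interpolation=cv2.INTER_CUBIC)])
print(o.shape); cv2.imwrite('pics/c5.png',o[...,::-1])
E
```

```text
[ 0.56312414 -0.14603926  0.19521334] [-1.56693020e+00  6.69506366e-04  1.21812813e+00] 0.012129376007645031 [ 0.49545323 -0.1209931   0.32161976] [2.85682792e+00 1.04278789e-03 1.21800404e+00]
(520, 796, 3)
```

View pics/c5.png

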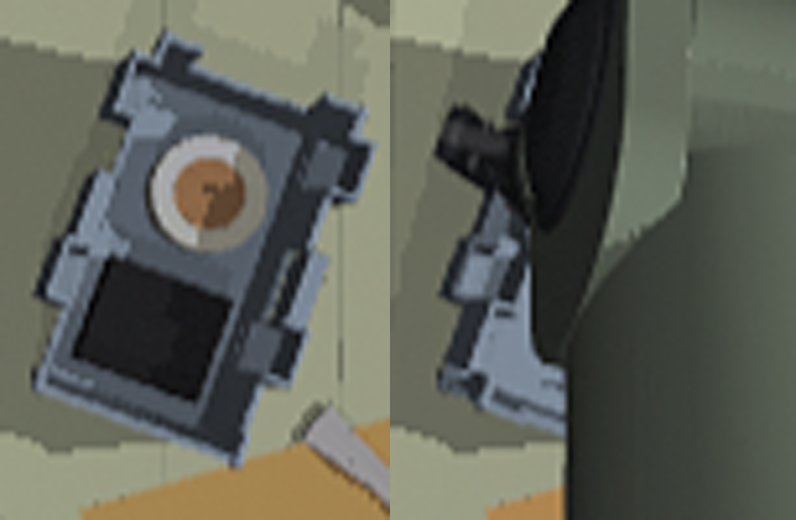

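Run:
```python
import pickle; from h import *
from scipy.optimize import least_squares
C0=pickle.load(open('C0.pkl','rb'));c=C0['top']
uv=np.array([[35,390],[240,466],[163,35],[368,111]])/5.2-.4+[375,165]
M=np.array([[-58,-101,70],[58,-101,70],[-58,101,70],[58,101,70]])/1000
T=lambda p:R.from_euler('z',p[2])
g=lambda p:(proj(c,T(p).apply(M)+[p[0],p[1],0])-uv).ravel()
o=least_squares(g,[.54,-.2,-1.9]);p=o.x;print(p,np.degrees(p[2]),o.fun)
# overlay
s=C0['scene']; q=proj(s,T(p).apply(M)+[p[0],p[1],0]); print(q)
a=s['frame'][145:205,220:300]; a=cv2.resize(a,None,fx=6,fy=6,interpolation=cv2.INTER_CUBIC).copy()
for v in q: cv2.circle(a,tuple(int(t) for t in (v-[220,145])*6+3),2,(255,0,0),-1)
w=pickle.load(open('w5.pkl','rb'))
tp=np.array([.5631,-.146,.2002]);tr=R.from_euler('z',1.2181)
M2=np.array([[58,101,70],[-58,101,70],[69,83,70],[69,55,70],[-69,83,70],[-69,55,70],[-66,20,70],[-66,-20,70]])/1000
q2=proj(w,tr.apply(M2-[.06,0,.053])+tp,True); print(q2)
# lower tote visible points in wrist
b=w['frame'][0:300,100:420]; b=cv2.resize(b,None,fx=2.5,fy=2.5,interpolation=cv2.INTER_CUBIC)[:600].copy()
np.savetxt('q2.txt',q2)
for v in q2:
  cv2.circle(b,tuple(int(t) for t in (v-[100,0])*2.5+1),2,(255,0,0),-1)
b=b[:, :800]; b=cv2.resize(b,None,fx=.8,fy=.8) if False else b
o=np.zeros((600,800,3),np.uint8); o[:b.shape[0],:b.shape[1]]=b[:600,:800]
print(b.shape); o[600-240:,800-320:]=cv2.resize(a[:, :],(480,360))[60:300,80:400]
cv2.imwrite('pics/d5.png',o[...,::-1])
```

```text
[ 0.54232785 -0.20573136 -1.91500478] -109.7216917593696 [-0.32402856  0.13361886  0.18718956  0.5736346   0.07060828 -0.46441985
  0.07133017 -0.26438934]
[[292.11046177 167.62151014]
 [276.34030094 149.23864975]
 [240.84197366 190.57024382]
 [226.66623743 170.08554061]]
[[320.74339352  29.41370089]
 [ 59.74789206  72.00181172]
 [353.93383474  81.10081772]
 [353.12271894 163.38292639]
 [ 46.69724964 114.7393303 ]
 [ 52.70326931 173.68209085]
 [ 70.75035534 243.13423696]
 [ 92.86347152 310.77717327]]
(600, 800, 3)
```

View pics/d5.png

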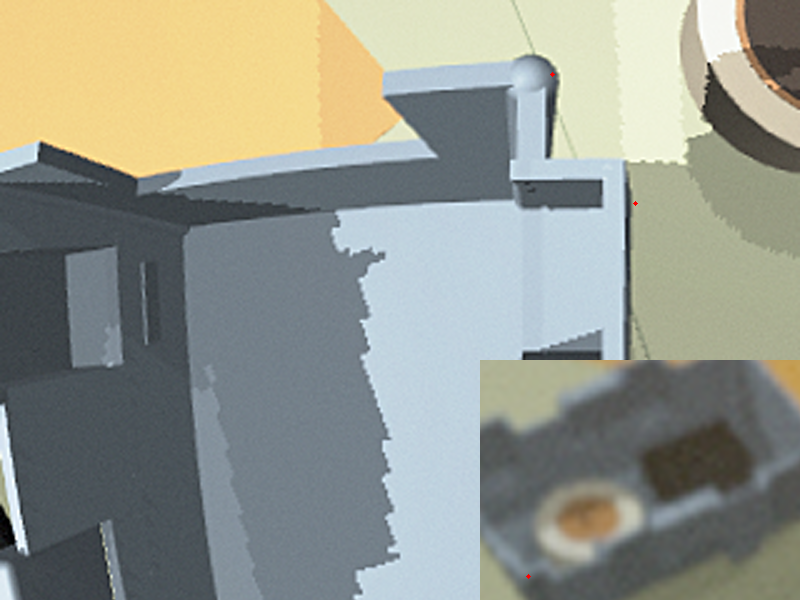

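Run:
```python
import pickle; from h import *
w=pickle.load(open('w5.pkl','rb'));G=cv2.cvtColor(w['frame'],cv2.COLOR_RGB2GRAY)
tp=np.array([.5631,-.146,.2002]);tr=R.from_euler('z',1.2181)
P=lambda m:proj(w,tr.apply(np.array(m)/1000-[.06,0,.053])+tp,True)
M=[[60,20,70],[54,20,70],[66,20,70],[60,20,36],[-66,20,70],[-54,20,70],[-66,-20,70],[-58,101,70],[-48,91,4]]
for m,q in zip(M,P([M]if 0 else M)): print(m,q.round(1))
u=P([[60,20,70]])[0]
for du in(-6,0,6): print('col',int(u[0])+du,'row',int(u[1])-30,G[int(u[1])-30:int(u[1])+16,int(u[0])+du].tolist())
print('row across block',int(u[1])+8,G[int(u[1])+8,int(u[0])-30:int(u[0])+30].tolist(),int(u[0])-30)
u=P([[-60,20,70]])[0]; print('lowblock',u,G[int(u[1])-40:int(u[1])+20,int(u[0])].tolist())
v=P([[-60,0,70]])[0]; print(v,G[int(v[1]),int(v[0])-40:int(v[0])+40].tolist())
```

```text
[60, 20, 70] [326.8 256.3]
[54, 20, 70] [310.8 256.3]
[66, 20, 70] [342.8 256.3]
[60, 20, 36] [326.8 224.5]
[-66, 20, 70] [ 70.8 243.1]
[-54, 20, 70] [ 86.3 244.7]
[-66, -20, 70] [ 92.9 310.8]
[-58, 101, 70] [59.7 72. ]
[-48, 91, 4] [148.7  92.2]
col 320 row 226 [49, 52, 53, 56, 54, 58, 56, 57, 58, 59, 59, 63, 59, 58, 72, 89, 101, 112, 113, 122, 127, 125, 123, 126, 125, 129, 126, 126, 125, 126, 127, 124, 123, 126, 126, 126, 127, 123, 126, 126, 125, 125, 123, 122, 124, 124]
col 326 row 226 [62, 59, 60, 61, 60, 61, 57, 63, 55, 60, 61, 58, 57, 60, 67, 84, 97, 102, 114, 119, 129, 126, 126, 129, 126, 127, 122, 127, 122, 128, 125, 125, 128, 126, 126, 126, 123, 126, 121, 127, 127, 125, 128, 125, 126, 126]
col 332 row 226 [60, 58, 61, 57, 65, 65, 58, 63, 57, 58, 63, 61, 58, 65, 68, 85, 94, 101, 113, 122, 128, 127, 125, 125, 128, 125, 127, 128, 123, 125, 129, 125, 128, 127, 127, 129, 130, 126, 126, 127, 126, 127, 126, 125, 128, 127]
row across block 264 [48, 71, 67, 69, 67, 68, 65, 72, 66, 68, 68, 62, 34, 6, 47, 87, 102, 114, 126, 125, 127, 127, 122, 125, 126, 126, 123, 126, 126, 127, 121, 128, 126, 124, 125, 128, 126, 126, 128, 126, 125, 124, 105, 82, 57, 37, 11, 15, 13, 31, 50, 70, 64, 72, 63, 67, 68, 63, 65, 67] 296
lowblock [ 78.30297637 243.93556718] [91, 96, 93, 93, 91, 93, 90, 91, 90, 92, 91, 94, 91, 91, 94, 94, 91, 90, 91, 92, 93, 90, 92, 91, 92, 94, 91, 90, 94, 86, 92, 92, 90, 90, 91, 91, 90, 89, 88, 90, 86, 94, 90, 89, 89, 86, 85, 91, 87, 85, 89, 88, 87, 87, 83, 82, 84, 86, 85, 86]
[ 88.96854921 280.13811062] [82, 82, 81, 84, 83, 83, 86, 82, 84, 87, 78, 81, 85, 80, 82, 82, 82, 84, 85, 81, 81, 82, 82, 85, 79, 85, 82, 82, 80, 81, 83, 81, 84, 84, 81, 81, 86, 79, 80, 81, 81, 83, 79, 82, 79, 78, 82, 79, 83, 81, 81, 79, 82, 83, 81, 79, 66, 113, 243, 230, 225, 222, 223, 221, 221, 217, 224, 208, 167, 137, 107, 83, 67, 66, 66, 63, 70, 67, 66, 66]
```

drive_tool(
  steps=[0,2,-2,0,0.5,0,2,-3,0,0,0,0,0,-15,0,0,0,0,-15,0,0,0,0,-15,0],
)

```text
clock: 6.33
position: [0.569, -0.1518, 0.1526]
tool_rot: [-1.573, -0.0, 1.227]
force: [0.5, -0.6, -2.8]
grip_width: 0.0124
```

drive_tool(
  steps=[0,0,0,-8,0,0,0,0,-8,0,0,0,0,-6,0,0,0,0,0,0,0,0,0,0,0],
)

```text
clock: 6.75
position: [0.5685, -0.1514, 0.1306]
tool_rot: [-1.571, 0.0, 1.227]
force: [0.8, 0.4, -1.7]
grip_width: 0.0122
```

drive_tool(
  steps=[0,-1,1,-3,0,0,0,0,-3,0,0,0,0,-3,0,0,0,0,-2,0,0,0,0,0,0],
)

```text
clock: 7.17
position: [0.5675, -0.1505, 0.1193]
tool_rot: [-1.571, 0.0, 1.227]
force: [-0.5, 0.3, 2.0]
grip_width: 0.0124
```

drive_tool(
  steps=[0,0,0,-2,0,0,0,0,-2,0,0,0,0,-1,0,0,0,0,0,0,0,0,0,0,0],
)

```text
clock: 7.58
position: [0.5684, -0.1499, 0.1174]
tool_rot: [-1.573, -0.001, 1.227]
force: [-13.9, 6.6, 53.1]
grip_width: 0.0124
```

drive_tool(
  steps=[0,0,0,-0.1,0,0,0,0,4,0,0,0,0,4,0,0,0,0,0,0,0,0,0,0,0],
)

```text
clock: 8.0
position: [0.5673, -0.1504, 0.1221]
tool_rot: [-1.571, 0.0, 1.227]
force: [0.1, -0.7, -2.2]
grip_width: 0.0128
```

Run:
```python
from h import *
import pickle
s=monitor.observe(); print(s['position'],s['tool_rot'],s['force'],s['moment'])
c=grab_frame('scene'); pickle.dump(c,open('s6.pkl','wb'))
w=grab_frame('wrist'); pickle.dump(w,open('w6.pkl','wb'))
t=grab_frame('top')
a=cv2.resize(c['frame'][125:215,205:325],(800,600),interpolation=cv2.INTER_CUBIC)
a=cv2.resize(c['frame'][125:215,205:325],(520,390),interpolation=cv2.INTER_CUBIC)
b=cv2.resize(t['frame'][165:265,372:425],(280,528),interpolation=cv2.INTER_CUBIC)
d=cv2.resize(w['frame'],(320,200),interpolation=cv2.INTER_AREA)
o=np.zeros((600,800,3),np.uint8); o[:390,:520]=a; o[:528,520:]=b; o[390:590,:320]=d
cv2.imwrite('pics/e6.png',o[...,::-1])
```

```text
[ 0.56729943 -0.1503519   0.12210475] [-1.57082414e+00  3.07695110e-05  1.22672854e+00] [ 0.09401856 -0.74933499 -2.22640497] [ 0.09777274 -0.04164539  0.03549696]
```

View pics/e6.png

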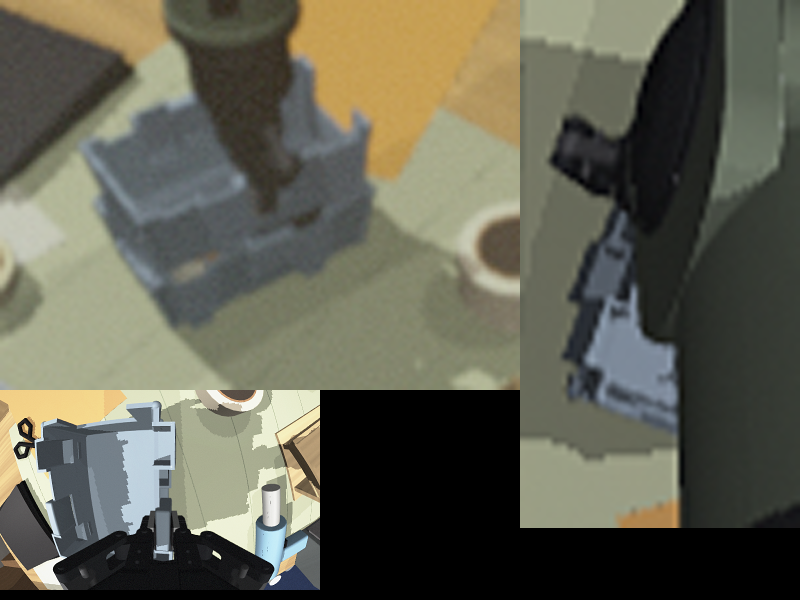

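Run:
```python
import pickle; from h import *
c=pickle.load(open('s6.pkl','rb')); yaw=1.2267; tr=R.from_euler('z',yaw)
tp=np.array([.5673,-.1504,.1221])
M=np.array([[58,101,70],[58,-101,70],[-58,101,70],[-58,-101,70]])/1000
for dy,bot in ((0,.0535),(.0045,.0535),(.0045,.057),(.0045,.048)):
    o=tp+tr.apply([-.06,dy,0])-[0,0,bot]; print(dy,bot,o,((proj(c,tr.apply(M)+o)-[205,125])*4.333).round(0).tolist())
w=pickle.load(open('w6.pkl','rb')); G=cv2.cvtColor(w['frame'],cv2.COLOR_RGB2GRAY)
print(w['xyz'],w['orientation'])
g=G[225:270,326].astype(int); print(g.tolist()); print(G[262,296:356].tolist())
print('edge rows col 320..330 corner',[int(np.argmax(np.abs(np.diff(G[5:60,x].astype(int))))+5) for x in range(300,330,3)])
```

```text
0 0.0535 [ 0.54705923 -0.20688284  0.0686    ] [[369.0, 126.0], [136.0, 227.0], [298.0, 46.0], [73.0, 137.0]]
0.0045 0.0535 [ 0.54282302 -0.20536478  0.0686    ] [[373.0, 124.0], [141.0, 224.0], [303.0, 44.0], [78.0, 135.0]]
0.0045 0.057 [ 0.54282302 -0.20536478  0.0651    ] [[374.0, 127.0], [142.0, 227.0], [303.0, 47.0], [79.0, 138.0]]
0.0045 0.048 [ 0.54282302 -0.20536478  0.0741    ] [[373.0, 119.0], [140.0, 219.0], [302.0, 39.0], [77.0, 130.0]]
[ 0.49931465 -0.1259096   0.24962381] [2.85176369e+00 3.00274010e-04 1.22657848e+00]
[59, 62, 57, 60, 62, 59, 59, 63, 62, 62, 65, 58, 61, 62, 59, 62, 81, 93, 104, 110, 114, 123, 125, 125, 129, 126, 127, 126, 126, 127, 125, 126, 125, 128, 124, 126, 124, 126, 129, 125, 127, 127, 127, 126, 127]
[33, 60, 69, 66, 64, 65, 66, 65, 71, 67, 69, 64, 50, 0, 41, 85, 104, 119, 126, 123, 125, 126, 125, 123, 124, 125, 125, 124, 124, 124, 126, 126, 125, 125, 123, 126, 127, 127, 126, 128, 120, 122, 107, 85, 61, 37, 10, 16, 9, 34, 59, 69, 72, 64, 68, 70, 64, 66, 69, 72]
edge rows col 320..330 corner [33, 33, 22, 21, 21, 21, 23, 25, 40, 37]
```

Run:
```python
import pickle; from h import *
w=pickle.load(open('w6.pkl','rb')); f=w['frame'].astype(int)
m=((f[...,2]-f[...,0]>8)).astype(np.uint8); m[:, 400:]=0
m=cv2.morphologyEx(m,cv2.MORPH_OPEN,np.ones((3,3)))
cs,_=cv2.findContours(m,cv2.RETR_EXTERNAL,cv2.CHAIN_APPROX_NONE); k=max(cs,key=cv2.contourArea)
print(cv2.boundingRect(k),cv2.approxPolyDP(k,2.5,True)[:,0].tolist())
tp=np.array([.5673,-.1504,.1271]);tr=R.from_euler('z',1.2267)
M=np.array([[58,101,70],[34,101,70],[34,101,38],[-34,101,38],[-34,101,70],[-58,101,70],[-69,86,70],[-69,52,70],[-66,20,70],[-66,-20,70],[69,86,70],[69,52,70],[60,20,70]])/1000
for d in (0,1.5,3,5,8):
  t=R.from_euler('y',-np.radians(d)) # -x side down
  print(d,proj(w,tr.apply(t.apply(M-[.06,-.004,.053]))+tp-[0,0,.003],True).round(0).astype(int).tolist())
```

```text
(69, 22, 283, 320) [[317, 23], [254, 28], [252, 37], [268, 54], [210, 61], [154, 72], [147, 70], [146, 73], [142, 67], [133, 65], [132, 68], [131, 63], [113, 57], [83, 66], [82, 96], [70, 99], [72, 102], [69, 103], [74, 163], [97, 163], [106, 218], [93, 224], [91, 230], [106, 283], [103, 290], [120, 333], [132, 336], [234, 281], [248, 282], [254, 290], [268, 288], [280, 276], [285, 255], [291, 250], [299, 250], [301, 241], [310, 241], [313, 319], [307, 320], [307, 337], [317, 339], [319, 335], [322, 341], [334, 341], [332, 329], [335, 328], [337, 340], [344, 339], [345, 320], [336, 321], [340, 318], [337, 314], [340, 311], [339, 247], [342, 236], [330, 241], [329, 234], [333, 230], [342, 230], [342, 227], [336, 227], [342, 219], [336, 223], [332, 219], [334, 223], [331, 224], [330, 217], [336, 217], [336, 197], [341, 195], [342, 160], [349, 158], [350, 69], [348, 63], [326, 63], [319, 57], [318, 42], [322, 30]]
0 [[321, 21], [253, 24], [269, 42], [140, 59], [101, 52], [65, 63], [52, 99], [58, 169], [74, 232], [95, 300], [353, 62], [352, 158], [327, 241]]
1.5 [[319, 21], [252, 24], [270, 43], [144, 60], [104, 53], [69, 64], [56, 99], [62, 168], [77, 229], [97, 297], [351, 61], [351, 158], [325, 241]]
3 [[318, 21], [251, 25], [271, 43], [147, 60], [107, 53], [73, 64], [60, 99], [66, 166], [81, 227], [100, 294], [350, 61], [349, 158], [324, 241]]
5 [[316, 21], [250, 26], [273, 43], [151, 61], [111, 54], [78, 65], [66, 98], [71, 165], [86, 224], [104, 290], [348, 61], [348, 158], [323, 241]]
8 [[314, 21], [249, 27], [275, 44], [157, 61], [117, 56], [86, 66], [75, 98], [80, 162], [93, 220], [110, 284], [346, 61], [345, 158], [320, 241]]
```

```bash
cat > fit.py <<'E'
import pickle; from h import *
from scipy.optimize import least_squares
w=pickle.load(open('w6.pkl','rb'))
tp=np.array([.5673,-.1504,.1271]);tr=R.from_euler('z',1.2267)
M=np.array([[-34,101,70],[-58,101,70],[-69,86,70],[-69,52,70],[-66,20,70],[-66,-20,70],[58,101,70],[34,101,70],[69,86,70],[69,52,70],[54,20,70],[66,20,70]])/1000
uv=np.array([[113,57],[83,66],[69,101],[74,163],[92,227],[105,285],[320,23],[253,28],[350,65],[350,158],[311,241],[340,241]])
def g(p):
  t=R.from_euler('yx',[p[3],p[4]])*R.from_euler('z',p[5])
  return (proj(w,tr.apply(t.apply(M-[.06,0,.053])+p[:3])+tp,True)-uv).ravel()
o=least_squares(g,np.zeros(6),x_scale=[.01,.01,.01,.1,.1,.1],loss='soft_l1'); p=o.x
print(p[:3]*1e3,np.degrees(p[3:])); print(g(p).reshape(-1,2).round(1).tolist())
t=R.from_euler('yx',[p[3],p[4]])*R.from_euler('z',p[5])
print('origin',tr.apply(t.apply([-.06,0,-.053])+p[:3])+tp)
for q in ([.06,.069,.008],[.06,-.036,.008],[-.06,.069,.008],[-.06,-.036,.008]): print(q,tr.apply(t.apply(np.array(q)-[.06,0,.053])+p[:3])+tp)
E
python3 fit.py
```

```text
[ 0.98245109  3.44030431 -4.95595695] [-5.14574533  0.50388568  0.07663998]
[[0.9, -1.1], [-1.7, 0.3], [0.1, -1.4], [1.0, 2.2], [-2.7, -2.8], [2.8, 3.8], [-1.1, 0.6], [0.2, 0.3], [0.6, -1.4], [-0.1, 1.2], [-1.2, -0.9], [0.5, 0.2]]
origin [ 0.54543119 -0.19994933  0.06397782]
[0.06, 0.069, 0.008] [ 0.50039951 -0.12119271  0.07792567]
[0.06, -0.036, 0.008] [ 0.59928786 -0.15648101  0.07701486]
[-0.06, 0.069, 0.008] [ 0.46014315 -0.23372523  0.06716194]
[-0.06, -0.036, 0.008] [ 0.55903151 -0.26901353  0.06625113]
```

drive_tool(
  steps=[0,0,0,-1,0,0,0,0,-2,0,0,0,0,-1.5,0,0,0,0,-1.5,0,0,0,0,0,0],
  grip_force=20,
)

```text
clock: 8.57
position: [0.568, -0.15, 0.1178]
tool_rot: [-1.572, -0.001, 1.227]
force: [-8.9, 5.2, 33.5]
grip_width: 0.0123
```

Run:
```python
from h import *
s=monitor.observe(); p=s['position'];F=s['force'];m=s['moment'];print(p,F,m,s['grip_width'])
tr=R.from_euler('z',1.2267).as_matrix()
print('tote axes F',tr.T@F,'M',tr.T@m)
```

```text
[ 0.56797317 -0.14998849  0.11782325] [-8.8766189   5.22124416 33.52076976] [0.99824629 2.06848332 0.01388012] 0.012335069493818065
tote axes F [ 1.92068552 10.11764403 33.52076976] M [ 2.28398475 -0.24193497  0.01388012]
```

drive_tool(
  steps=[0,0,0,4,0,0,0,0,4,0,0,-2.5,1,0,0,0,-2.2,0.7,0,0,0,0,0,0,0],
  grip_force=40,
)

```text
clock: 8.98
position: [0.5622, -0.1485, 0.124]
tool_rot: [-1.571, 0.0, 1.227]
force: [1.3, -0.7, -1.7]
grip_width: 0.0126
```

drive_tool(
  steps=[0,0,0,-2,0,0,0,0,-2,0,0,0,0,-1.5,0,0,0,0,-1.5,0,0,0,0,0,0],
)

```text
clock: 9.4
position: [0.5633, -0.1485, 0.1181]
tool_rot: [-1.572, -0.001, 1.227]
force: [-3.5, 2.9, 22.9]
grip_width: 0.0126
```

```bash
cat > f.py <<'E'
from h import *
s=monitor.observe(); p=s['position'];F=s['force'];m=s['moment'];print(p,F,m,s['grip_width'])
tr=R.from_euler('z',s['tool_rot'][2]).as_matrix(); f=tr.T@F-[0,0,-2]; M=tr.T@m
print('tote axes F',f,'M',M,'ry',(M[0]-.045*f[1])/f[2],'rx',(-.045*f[0]-M[1])/f[2])
E
python3 f.py
```

```text
[ 0.56326164 -0.14852281  0.11814397] [-3.47037031  2.86311883 22.85939236] [0.59008499 0.67352774 0.09604511] 0.01259030750375562
tote axes F [ 1.52509703  4.23261132 24.85939236] M [ 0.83306791 -0.32838661  0.09604511] ry 0.025849401013806794 rx 0.01044905848283011
```

```bash
cat > ct.py <<'E'
import sys,pickle; from h import *
from scipy.optimize import least_squares
w=grab_frame('wrist'); pickle.dump(w,open('w7.pkl','wb')); s=monitor.observe(); f=w['frame'].astype(int)
m=((f[...,2]-f[...,0]>8)).astype(np.uint8); m[:, 400:]=0
m=cv2.morphologyEx(m,cv2.MORPH_OPEN,np.ones((3,3)))
cs,_=cv2.findContours(m,cv2.RETR_EXTERNAL,cv2.CHAIN_APPROX_NONE); k=max(cs,key=cv2.contourArea)
V=cv2.approxPolyDP(k,2,True)[:,0].astype(float)
tp=s['position']+[0,0,.005];tr=R.from_euler('z',s['tool_rot'][2])
M=np.array([[-34,101,70],[-58,101,70],[-69,86,70],[-69,52,70],[-66,20,70],[-66,-20,70],[58,101,70],[34,101,70],[69,86,70],[69,52,70],[54,20,70]])/1000
uv=np.array([[113,57],[83,66],[69,101],[74,163],[92,227],[105,285],[320,23],[253,28],[350,65],[350,158],[311,241]],float)
for i in range(len(uv)):  # nearest polygon vertex to the last known place
  d=np.linalg.norm(V-uv[i],axis=1); uv[i]=V[d.argmin()] if d.min()<16 else np.nan
ok=~np.isnan(uv[:,0]); print(uv.tolist())
def g(p):
  t=R.from_euler('yx',[p[3],p[4]])*R.from_euler('z',p[5])
  return (proj(w,tr.apply(t.apply(M-[.06,0,.053])+p[:3])+tp,True)-uv)[ok].ravel()
o=least_squares(g,np.zeros(6),x_scale=[.01,.01,.01,.1,.1,.1],loss='soft_l1'); p=o.x
t=R.from_euler('yx',[p[3],p[4]])*R.from_euler('z',p[5])
print(p[:3]*1e3,np.degrees(p[3:])); print(g(p).reshape(-1,2).round(1).tolist())
print('origin',tr.apply(t.apply([-.06,0,-.053])+p[:3])+tp)
E
python3 ct.py
```

```text
[[113.0, 59.0], [86.0, 65.0], [68.0, 103.0], [73.0, 161.0], [91.0, 227.0], [107.0, 285.0], [315.0, 23.0], [251.0, 29.0], [348.0, 64.0], [348.0, 158.0], [310.0, 241.0]]
[ 0.65766253  3.27916147 -4.33940175] [-5.43360111  0.08666163  0.41136608]
[[0.1, -1.5], [-5.1, 3.0], [0.9, -1.8], [2.0, 5.5], [-1.7, -1.8], [0.8, 4.8], [1.1, 0.5], [-0.2, -0.1], [-0.1, -0.8], [-0.0, 0.8], [-1.6, -0.7]]
origin [ 0.54222904 -0.19846291  0.06041367]
```

drive_tool(
  steps=[0,0,0,8,0,0,0,0,12,0,0,0,0,12,0,0,-0.5,-3,0,0,0,-0.6,-2.9,0,0],
  grip_force=120,
)

```text
clock: 9.87
position: [0.5618, -0.1548, 0.1499]
tool_rot: [-1.572, -0.0, 1.227]
force: [-0.3, -0.5, -2.6]
grip_width: 0.0112
```

```bash
python3 f.py; python3 ct.py
```

```text
[ 0.56179273 -0.15483143  0.14994745] [-0.25519107 -0.50158938 -2.5516239 ] [ 0.04732935 -0.08092969 -0.03055706] 0.011165416010471572
tote axes F [-0.55826041  0.07113155 -0.5516239 ] M [-0.06023328 -0.07184451 -0.03055706] ry 0.11499537875135163 rx -0.17578322952520017
[[111.0, 58.0], [84.0, 64.0], [67.0, 101.0], [75.0, 162.0], [91.0, 225.0], [105.0, 285.0], [317.0, 23.0], [253.0, 29.0], [350.0, 64.0], [350.0, 155.0], [312.0, 240.0]]
[ 1.89565132  3.39707313 -5.73531956] [-4.80232465  1.30406186  0.32641856]
[[1.8, -1.8], [-4.0, 2.7], [1.2, -0.9], [-0.0, 3.6], [-1.0, -0.8], [4.1, 3.1], [1.3, 0.4], [-0.4, -0.8], [0.0, -0.5], [-0.3, 3.5], [-1.8, -1.4]]
origin [ 0.53903978 -0.20440821  0.09075532]
```

drive_tool(
  steps=[0,1.9,-0.7,-8,0,0,0,0,-8,0,0,0,0,-8,0,0,0,0,-4,0,0,0,0,0,0],
  grip_force=40,
)

```text
clock: 10.33
position: [0.5627, -0.1549, 0.1195]
tool_rot: [-1.568, 0.0, 1.227]
force: [-0.1, -0.5, -1.0]
grip_width: 0.0111
```

drive_tool(
  steps=[0,0,0,-1,0,0,0,0,-1,0,0,0,0,-1,0,0,0,0,-1,0,0,0,0,0,0],
)

```text
clock: 10.75
position: [0.5636, -0.155, 0.1173]
tool_rot: [-1.571, -0.0, 1.227]
force: [0.4, 1.9, -2.2]
grip_width: 0.011
```

```bash
python3 f.py; python3 ct.py
```

```text
[ 0.56362083 -0.15503637  0.11726881] [ 0.42373767  1.89177126 -2.24817901] [ 0.49778769 -0.25289847 -0.12969783] 0.011035148061472001
tote axes F [ 1.92386438  0.23895174 -0.24817901] M [-0.07024244 -0.55390994 -0.12969783] ry 0.32635824087237714 rx -1.883060275305273
[[113.0, 57.0], [80.0, 67.0], [70.0, 99.0], [73.0, 165.0], [90.0, 226.0], [105.0, 285.0], [318.0, 23.0], [253.0, 28.0], [351.0, 64.0], [nan, nan], [311.0, 240.0]]
[ 1.00422576  3.38953428 -5.0556954 ] [-5.03128001  0.84188944  0.12361478]
[[0.0, -1.1], [0.4, -0.7], [-1.7, 0.8], [1.6, 0.5], [-0.8, -1.6], [3.0, 3.8], [0.8, 0.4], [-0.1, 0.1], [-0.4, -0.4], [-1.1, 0.1]]
origin [ 0.5414971  -0.20464475  0.05920598]
```

drive_tool(
  steps=[0,0,0,-1,0,0,0,0,-1,0,0,0,0,0,0,0,0,0,0,0,0,0,0,0,0],
)

```text
clock: 11.22
position: [0.5636, -0.1552, 0.1153]
tool_rot: [-1.571, -0.0, 1.227]
force: [1.5, 4.1, 3.3]
grip_width: 0.0115
```

```bash
python3 f.py
```

```text
[ 0.56361325 -0.15515163  0.11534161] [1.45696926 4.09668861 3.30187878] [ 0.57735801 -0.32211027 -0.09709823] 0.011535601668420749
tote axes F [4.34804832 0.00963392 5.30187878] M [-0.1085797  -0.65215623 -0.09709823] ry -0.0205612445647621 rx 0.0861004322405641
```

Run:
```python
import pickle; from h import *
C0=pickle.load(open('C0.pkl','rb'))
def poly(f,x0,x1,y0,y1,th,k=6):
    r=cv2.resize(f[y0:y1,x0:x1],None,fx=k,fy=k,interpolation=cv2.INTER_CUBIC).astype(int)
    m=(r[...,2]-r[...,0]>th).astype(np.uint8); m=cv2.morphologyEx(m,cv2.MORPH_OPEN,np.ones((5,5)))
    cs,_=cv2.findContours(m,cv2.RETR_EXTERNAL,cv2.CHAIN_APPROX_NONE); c=max(cs,key=cv2.contourArea)
    return (cv2.approxPolyDP(c,k*.8,True)[:,0]/k-.4+[x0,y0]).round(1)
p=[.5423,-.2057,-1.915];T=R.from_euler('z',p[2])
M=np.array([[-58,-101,70],[58,-101,70],[58,101,70],[-58,101,70],[-69,86,70],[-69,52,70],[-69,-19,70],[-69,-53,70],[69,86,70],[69,52,70],[69,-19,70],[69,-53,70],[48,-91,0],[-48,-91,0],[48,91,0],[-48,91,0]])/1000
for n,b in (('top',(370,455,160,265)),('scene',(215,305,140,210))):
    c=C0[n]; print(n,poly(c['frame'],*b,6).tolist()); print(' model',[(m.tolist(),q.round(1).tolist()) for m,q in zip((M*1000).astype(int),proj(c,T.apply(M)+[p[0],p[1],0]))])
```

```text
top [[405.9, 170.8], [403.8, 175.3], [400.8, 174.3], [397.1, 177.9], [396.9, 179.3], [398.1, 178.6], [397.1, 182.4], [395.9, 181.3], [396.1, 184.1], [394.1, 186.3], [397.1, 188.1], [399.3, 187.9], [396.6, 196.9], [393.6, 197.3], [391.1, 200.1], [388.9, 208.4], [385.8, 212.6], [384.9, 212.1], [384.1, 217.3], [382.9, 216.3], [381.8, 221.1], [382.9, 219.6], [383.1, 221.9], [386.4, 224.4], [380.8, 239.3], [420.8, 254.1], [425.1, 239.3], [426.1, 238.3], [430.4, 238.8], [434.1, 229.6], [433.4, 226.8], [437.6, 214.1], [434.9, 211.8], [437.6, 204.4], [438.9, 203.1], [443.4, 202.8], [446.9, 192.1], [443.9, 190.1], [444.8, 185.1], [438.3, 182.8], [434.6, 185.9], [413.3, 177.4], [411.1, 175.6], [413.4, 174.9], [413.3, 173.3]]
 model [([-58, -101, 70], [381.0, 239.7]), ([58, -101, 70], [420.9, 254.8]), ([58, 101, 70], [445.4, 185.7]), ([-58, 101, 70], [406.0, 170.9]), ([-69, 86, 70], [400.4, 174.5]), ([-69, 52, 70], [396.3, 186.0]), ([-69, -19, 70], [387.5, 210.2]), ([-69, -53, 70], [383.2, 221.8]), ([69, 86, 70], [447.4, 192.2]), ([69, 52, 70], [443.3, 203.7]), ([69, -19, 70], [434.7, 227.9]), 
[... 547 characters left out ...]
.8], [240.9, 175.3], [241.3, 176.8], [242.9, 176.9], [243.3, 174.9], [238.1, 172.3], [233.6, 174.6], [229.6, 172.1], [230.1, 170.9], [231.6, 171.3], [231.8, 168.3]]
 model [([-58, -101, 70], [292.1, 167.6]), ([58, -101, 70], [276.4, 149.2]), ([58, 101, 70], [226.7, 170.1]), ([-58, 101, 70], [240.9, 190.6]), ([-69, 86, 70], [246.3, 190.8]), ([-69, 52, 70], [255.3, 186.8]), ([-69, -19, 70], [273.5, 178.5]), ([-69, -53, 70], [282.0, 174.7]), ([69, 86, 70], [229.3, 166.6]), ([69, 52, 70], [237.9, 163.0]), ([69, -19, 70], [255.5, 155.7]), ([69, -53, 70], [263.6, 152.3]), ([48, -91, 0], [276.8, 165.1]), ([-48, -91, 0], [289.3, 180.3]), ([48, 91, 0], [233.7, 184.0]), ([-48, 91, 0], [245.1, 200.7])]
```

drive_tool(
  steps=[0,0,0,-1,0,0,0,0,-1,0,0,0,0,-1,0,0,0,0,0,0,0,0,0,0,0],
)

```text
clock: 11.63
position: [0.5635, -0.1557, 0.1127]
tool_rot: [-1.571, 0.001, 1.227]
force: [-0.6, 2.9, 12.0]
grip_width: 0.0114
```

```bash
python3 f.py; python3 ct.py
```

```text
[ 0.56348617 -0.15569505  0.11266828] [-0.64463952  2.8826434  12.02797604] [-0.45312649  0.82094185 -0.07499345] 0.011419449583675726
tote axes F [ 2.49634132  1.5790735  14.02797604] M [ 0.6200221   0.70344988 -0.07499345] ry 0.03913349972297759 rx -0.058154165677269186
[[115.0, 57.0], [78.0, 65.0], [67.0, 98.0], [69.0, 166.0], [88.0, 227.0], [102.0, 286.0], [320.0, 23.0], [255.0, 27.0], [352.0, 64.0], [nan, nan], [312.0, 240.0]]
[ 0.95063735  3.34317853 -4.190352  ] [-3.71442301 -0.43813198 -0.02530338]
[[-2.1, -2.3], [1.3, 0.2], [-0.7, 0.9], [2.6, -0.3], [-2.3, -1.2], [2.1, 5.8], [0.7, 0.5], [-0.0, 0.6], [0.1, -0.7], [-1.1, -0.1]]
origin [ 0.54202565 -0.20691383  0.05672792]
```

drive_tool(
  steps=[0,0,0,-1,0,0,0,0,-1,0,0,0,0,-1,0,0,0,0,0,0,0,0,0,0,0],
  grip_force=20,
)

```text
clock: 12.1
position: [0.5637, -0.1555, 0.1103]
tool_rot: [-1.572, 0.0, 1.227]
force: [-2.7, 6.3, 24.1]
grip_width: 0.0115
```

```bash
python3 f.py; python3 ct.py
```

```text
[ 0.56368116 -0.15551286  0.11030778] [-2.74557098  6.33975657 24.14114001] [-0.71648541  1.95011867 -0.10768699] 0.01151775117006556
tote axes F [ 5.04362022  4.72150066 26.14114001] M [ 1.594581    1.33177535 -0.10768699] ry 0.05287120100609891 rx -0.059627784511313474
[[110.0, 55.0], [80.0, 61.0], [64.0, 98.0], [66.0, 166.0], [86.0, 228.0], [100.0, 288.0], [322.0, 23.0], [257.0, 26.0], [353.0, 63.0], [349.0, 160.0], [314.0, 241.0]]
[ 0.7693451   3.20199905 -3.27737243] [-3.17202383 -0.48146833 -0.32483634]
[[1.2, -1.7], [-2.9, 2.7], [-0.2, -0.2], [2.9, -0.6], [-3.0, -1.8], [1.6, 4.8], [-0.0, 0.1], [-1.5, 0.7], [0.5, 0.5], [3.2, -0.9], [-3.1, 0.1]]
origin [ 0.54186321 -0.2073798   0.05582535]
```

drive_tool(
  steps=[0,-0.5,0.2,0,0,0,-0.5,0.1,-1,0,0,0,0,-1,0,0,0,0,0,0,0,0,0,0,0],
)

```text
clock: 12.57
position: [0.5641, -0.1545, 0.1094]
tool_rot: [-1.574, -0.001, 1.228]
force: [-1.3, 12.0, 36.2]
grip_width: 0.0116
```

```bash
python3 f.py; python3 ct.py
```

```text
[ 0.56411183 -0.15445468  0.10938192] [-1.30734226 11.96055099 36.1613579 ] [-0.28702482  1.37452646 -0.20564949] 0.01163197375213729
tote axes F [10.82485471  5.2522799  38.1613579 ] M [ 1.19802514  0.73242201 -0.20564949] ry 0.025200165830085948 rx -0.03195747052207243
[[117.0, 58.0], [73.0, 64.0], [73.0, 95.0], [70.0, 159.0], [98.0, 221.0], [99.0, 290.0], [323.0, 23.0], [256.0, 26.0], [354.0, 64.0], [348.0, 160.0], [309.0, 240.0]]
[ 0.03880421  2.96826562 -1.80069249] [-4.79597899 -2.14440085 -1.01656907]
[[-0.6, -6.1], [10.3, -2.3], [-3.6, -0.1], [2.5, 2.4], [-13.5, 1.0], [1.9, -0.9], [-0.8, 0.6], [0.9, 1.0], [-1.1, -0.5], [2.7, -1.0], [-0.5, 1.4]]
origin [ 0.54378356 -0.20592044  0.05478861]
```

drive_tool(
  steps=[0,0,0,1.5,0,14,0,0,0,0,18,0,0,0,0,26,0,0,0,0,34,0,0,0,0],
)

```text
clock: 13.03
position: [0.5619, -0.1553, 0.1083]
tool_rot: [-1.57, 0.001, 1.226]
force: [-1.0, -0.4, 0.6]
grip_width: 0.0339
```

```bash
python3 f.py; python3 ct.py
```

```text
[ 0.56190004 -0.15530416  0.10831704] [-1.00413398 -0.3655784   0.62109038] [ 0.00260016  0.03810819 -0.02716123] 0.03394728204226986
tote axes F [-0.68318739  0.82169799  2.62109038] M [ 0.03674769  0.01042124 -0.02716123] ry -8.726186342257996e-05 rx 0.0077533345528642056
[[112.0, 59.0], [78.0, 61.0], [75.0, 95.0], [67.0, 167.0], [94.0, 230.0], [101.0, 292.0], [326.0, 25.0], [268.0, 29.0], [335.0, 66.0], [351.0, 161.0], [nan, nan]]
[ 0.47444599  2.46569652 -4.7362453 ] [-2.54143184 -0.38293002 -0.72219832]
[[0.7, -5.7], [0.1, 2.4], [-10.6, 2.4], [2.2, -2.0], [-10.9, -4.1], [0.3, 0.4], [-2.2, 1.1], [-10.2, -0.2], [19.6, 0.4], [1.6, -0.4]]
origin [ 0.53997743 -0.20806583  0.05298883]
```

drive_tool(
  steps=[34,0,0,5,0,34,0,0,10,0,34,0,0,15,0,34,0,0,20,0,34,0,0,20,0],
)

```text
clock: 13.5
position: [0.5622, -0.155, 0.1801]
tool_rot: [-1.571, 0.0, 1.227]
force: [-0.4, -0.0, 0.1]
grip_width: 0.0337
```

drive_tool(
  steps=[34,0,25,30,0,34,0,30,30,0,34,0,35,20,0,34,0,38,0,0,34,0,38,0,0],
)

```text
clock: 13.92
position: [0.5626, 0.0118, 0.2606]
tool_rot: [-1.574, -0.001, 1.226]
force: [0.9, 0.6, -0.8]
grip_width: 0.0339
```

drive_tool(
  steps=[34,0,40,0,0,34,0,40,0,0,34,0,40,0,0,34,0,30,0,0,34,0,0,0,0],
)

```text
clock: 14.33
position: [0.5614, 0.1677, 0.2589]
tool_rot: [-1.57, -0.003, 1.234]
force: [-0.6, 1.2, 0.4]
grip_width: 0.0339
```

Run:
```python
import pickle; from h import *
C0=pickle.load(open('C0.pkl','rb'))
def poly(f,x0,x1,y0,y1,th,k=6):
    r=cv2.resize(f[y0:y1,x0:x1],None,fx=k,fy=k,interpolation=cv2.INTER_CUBIC).astype(int)
    m=(r[...,2]-r[...,0]>th).astype(np.uint8); m=cv2.morphologyEx(m,cv2.MORPH_OPEN,np.ones((5,5)))
    cs,_=cv2.findContours(m,cv2.RETR_EXTERNAL,cv2.CHAIN_APPROX_NONE); c=max(cs,key=cv2.contourArea)
    return (cv2.approxPolyDP(c,k*.8,True)[:,0]/k-.4+[x0,y0]).round(1)
s=monitor.observe(); print(s['position'],s['force'])
T=R.from_euler('z',1.2266)
M=np.array([[-58,-101,70],[58,-101,70],[58,101,70],[-58,101,70],[-69,86,70],[-69,52,70],[-69,-19,70],[-69,-53,70],[69,86,70],[69,52,70],[69,-19,70],[69,-53,70]])/1000
N={}
for n,b in (('top',(365,465,150,275)),('scene',(205,315,115,215))):
    c=grab_frame(n); N[n]=c; print(n,poly(c['frame'],*b,6).tolist()); print(' model',[(m.tolist(),q.round(1).tolist()) for m,q in zip((M*1000).astype(int),proj(c,T.apply(M)+[.5423,-.2057,.056]))])
pickle.dump(N,open('C9.pkl','wb'))
```

```text
[0.5613925  0.1676532  0.25885765] [-0.59260722  1.18800856  0.38936071]
top [[411.4, 169.4], [409.6, 172.4], [407.3, 171.3], [404.9, 175.9], [400.4, 175.9], [396.9, 181.3], [395.1, 187.1], [397.4, 189.1], [394.9, 196.8], [392.1, 199.3], [390.1, 207.1], [385.4, 212.3], [381.9, 220.9], [384.3, 223.6], [380.9, 233.8], [382.8, 234.9], [381.3, 239.3], [383.6, 239.8], [384.8, 237.4], [385.1, 241.8], [416.1, 252.4], [425.8, 257.1], [427.9, 252.4], [431.9, 252.9], [432.4, 250.6], [434.6, 248.8], [436.3, 241.6], [431.9, 239.4], [435.6, 228.8], [439.4, 228.8], [443.4, 217.6], [446.4, 214.9], [449.9, 203.8], [446.4, 202.6], [445.8, 200.9], [452.6, 184.9]]
 model [([-58, -101, 70], [451.9, 183.5]), ([58, -101, 70], [410.5, 168.0]), ([58, 101, 70], [384.3, 240.3]), ([-58, 101, 70], [426.2, 256.1]), ([-69, 86, 70], [432.1, 252.1]), ([-69, 52, 70], [436.5, 239.8]), ([-69, -19, 70], [445.5, 214.2]), ([-69, -53, 70], [449.8, 202.1]), ([69, 86, 70], [382.3, 233.3]), ([69, 52, 70], [386.8, 221.0]), ([69, -19, 70], [396.0, 195.6]), ([69, -53, 70], [400.4, 183.5])]
scene [[289.8, 155.8], [287.8, 154.4],
[... 684 characters left out ...]
.9], [243.8, 186.9], [241.1, 186.9], [239.8, 182.9], [235.8, 180.4], [235.4, 178.4], [238.4, 179.8], [250.1, 174.9], [252.9, 176.3], [257.9, 173.4], [259.8, 174.6], [259.3, 173.1], [261.9, 170.9], [263.4, 171.3], [266.4, 168.8], [268.3, 168.8], [277.9, 162.8], [280.4, 163.8], [287.8, 160.9]]
 model [([-58, -101, 70], [223.8, 158.7]), ([58, -101, 70], [238.3, 179.3]), ([58, 101, 70], [291.4, 156.2]), ([-58, 101, 70], [275.2, 137.8]), ([-69, 86, 70], [270.1, 137.6]), ([-69, 52, 70], [261.8, 140.9]), ([-69, -19, 70], [243.9, 148.1]), ([-69, -53, 70], [235.2, 151.7]), ([69, 86, 70], [289.3, 159.7]), ([69, 52, 70], [280.6, 163.4]), ([69, -19, 70], [262.1, 171.5]), ([69, -53, 70], [253.0, 175.5])]
```

Run:
```python
import pickle; from h import *
from scipy.optimize import least_squares
N=pickle.load(open('C9.pkl','rb'))
A=[([-58,-101],[452.6,184.5]),([58,-101],[411.2,169.0]),([58,101],[384,240]),([-58,101],[425.8,257.1]),([-69,52],[436.3,241.6]),([-69,-53],[449.9,203.8]),([-69,86],[432,252.8]),([69,52],[386.5,222.5]),([69,-19],[395.5,197])]
B=[([-58,-101],[224.2,158.8]),([58,-101],[238.4,179.8]),([58,101],[290.2,155.9]),([69,52],[280.2,163.8]),([69,-53],[252.9,176.1])]
def g(p,full=True):
    T=R.from_euler('z',p[3])*(R.from_euler('xy',p[4:6]))
    return np.concatenate([(proj(N[n],T.apply(np.array([m+[70] for m,_ in L])/1000)+p[:3])-[u for _,u in L]).ravel() for n,L in (('top',A),('scene',B))])
o=least_squares(g,[.542,-.206,.056,1.227,0,0],x_scale=[.1,.1,.1,1,1,1],loss='soft_l1',f_scale=.7);p=o.x
J=o.jac; print(p,'tilt deg',np.degrees(p[4:]),'sd',np.sqrt(np.diag(np.linalg.inv(J.T@J)))*.7); print(g(p).reshape(-1,2).round(1).tolist())
d=p[:2]-[.5423,-.2057]; print('off ex,ey mm',d@[.337,.941]*1e3,d@[-.941,.337]*1e3)
```

```text
[ 0.53789272 -0.20721397  0.05357118  1.21037091  0.0261052   0.0188821 ] tilt deg [1.49571762 1.08186467] sd [0.00196979 0.00155749 0.00261119 0.00855259 0.02499549 0.02650409]
[[-0.4, 0.6], [-0.1, 0.1], [0.1, 0.5], [0.2, -0.1], [0.1, -0.7], [0.1, -0.3], [-0.1, 0.4], [0.3, -1.1], [0.8, -0.8], [0.1, -0.2], [-0.0, 0.0], [1.4, 0.4], [0.5, -0.1], [0.1, -0.0]]
off ex,ey mm -2.9098964380212657 3.637041680455449
```

drive_tool(
  steps=[0,-7.4,-30,0,0,0,-7.4,-30,0,0,0,-7.4,-30,0,0,0,-7.4,-30,0,0,0,-7.4,-30,0,0],
)

```text
clock: 14.85
position: [0.5246, 0.0077, 0.2588]
tool_rot: [-1.571, 0.0, 1.225]
force: [1.1, -0.3, 1.4]
grip_width: 0.0001
```

drive_tool(
  steps=[0,-7.4,-30,-15,0,0,-7.4,-30,-15,0,0,-7.4,-30,-20,0,0,-7.4,-30,-25,0,0,-7.4,-27,-25,0],
)

```text
clock: 15.27
position: [0.4875, -0.1396, 0.1583]
tool_rot: [-1.573, 0.0, 1.224]
force: [2.2, -0.5, 0.2]
grip_width: 0.0003
```

drive_tool(
  steps=[0,0,0,-4,0,0,0,0,-4,0,0,0,0,0,0,0,0,0,0,0,0,0,0,0,0],
)

```text
clock: 15.68
position: [0.4891, -0.1359, 0.151]
tool_rot: [-1.572, -0.0, 1.228]
force: [0.7, -0.2, -0.4]
grip_width: -0.0003
```

drive_tool(
  steps=[0,0,6,-4,0,0,0,0,-2,0,0,0,0,-1,0,0,0,0,-1,0,0,0,0,0,0],
)

```text
clock: 16.1
position: [0.4884, -0.1304, 0.142]
tool_rot: [-1.571, 0.0, 1.227]
force: [-0.3, 0.1, 0.5]
grip_width: -0.0
```

drive_tool(
  steps=[0,0,0,-1,0,0,0,0,-1,0,0,0,0,-1,0,0,0,0,0,0,0,0,0,0,0],
)

```text
clock: 16.52
position: [0.4885, -0.1306, 0.1392]
tool_rot: [-1.571, -0.0, 1.227]
force: [0.4, -0.2, 1.8]
grip_width: 0.0002
```

drive_tool(
  steps=[0,0,0,-1,0,0,0,0,0,0,0,0,0,0,0,0,0,0,0,0,0,0,0,0,0],
)

```text
clock: 16.93
position: [0.4885, -0.1305, 0.1383]
tool_rot: [-1.571, -0.0, 1.227]
force: [1.2, 0.0, 5.0]
grip_width: -0.0
```

drive_tool(
  steps=[0,0,0,14,0,0,-13,-35,0,0,0,-13,-35,0,0,0,-13,-34,0,0,0,0,0,0,0],
)

```text
clock: 17.35
position: [0.4459, -0.2407, 0.1521]
tool_rot: [-1.57, 0.003, 1.219]
force: [-1.0, -0.7, 0.2]
grip_width: 0.0002
```

drive_tool(
  steps=[0,0,0,-6,0,0,0,0,-2,0,0,0,0,-2,0,0,0,0,-2,0,0,0,0,0,0],
)

```text
clock: 17.77
position: [0.4497, -0.2335, 0.1397]
tool_rot: [-1.57, -0.0, 1.228]
force: [-1.1, 1.0, 1.9]
grip_width: 0.0002
```

drive_tool(
  steps=[0,0,0,-1,0,0,0,0,0,0,0,0,0,0,0,0,0,0,0,0,0,0,0,0,0],
)

```text
clock: 18.18
position: [0.4496, -0.2344, 0.1393]
tool_rot: [-1.571, -0.0, 1.227]
force: [2.2, 0.2, 2.0]
grip_width: 0.0004
```

drive_tool(
  steps=[0,0,0,14,0,0,15,0,10,0,0,36,-1,0,0,0,36,-2,0,0,0,36,-2,0,0],
)

```text
clock: 18.6
position: [0.5737, -0.2396, 0.1635]
tool_rot: [-1.571, 0.0, 1.226]
force: [-0.3, -0.4, 0.1]
grip_width: 0.0001
```

drive_tool(
  steps=[0,36,-2,0,0,0,22,0,0,0,0,0,0,-10,0,0,0,0,-7,0,0,0,0,0,0],
)

```text
clock: 19.02
position: [0.6287, -0.2414, 0.144]
tool_rot: [-1.567, 0.001, 1.226]
force: [0.1, 0.5, 0.1]
grip_width: 0.0001
```

drive_tool(
  steps=[0,0,0,-2,0,0,0,0,-2,0,0,0,0,-2,0,0,0,0,0,0,0,0,0,0,0],
)

```text
clock: 19.43
position: [0.6303, -0.2416, 0.1405]
tool_rot: [-1.571, 0.0, 1.227]
force: [0.1, -0.3, 1.0]
grip_width: -0.0001
```

drive_tool(
  steps=[0,0,0,-1,0,0,0,0,0,0,0,0,0,0,0,0,0,0,0,0,0,0,0,0,0],
)

```text
clock: 19.85
position: [0.6308, -0.2417, 0.1395]
tool_rot: [-1.572, 0.0, 1.227]
force: [3.0, -1.6, 4.4]
grip_width: 0.0005
```

drive_tool(
  steps=[0,0,0,-1,0,0,0,0,0,0,0,0,0,0,0,0,0,0,0,0,0,0,0,0,0],
)

```text
clock: 20.27
position: [0.6309, -0.2417, 0.1386]
tool_rot: [-1.572, 0.0, 1.227]
force: [3.3, -3.0, 4.8]
grip_width: 0.0001
```

drive_tool(
  steps=[0,0,0,10,0,0,0,0,30,0,0,0,0,40,0,0,0,40,20,0,0,0,40,0,0],
)

```text
clock: 20.68
position: [0.6311, -0.1662, 0.2417]
tool_rot: [-1.576, 0.0, 1.222]
force: [1.1, 0.3, -0.1]
grip_width: -0.0004
```

drive_tool(
  steps=[0,0,40,0,0,0,0,40,0,0,0,0,40,0,0,0,0,40,0,0,0,0,0,0,0],
)

```text
clock: 21.1
position: [0.6298, 0.0055, 0.2369]
tool_rot: [-1.568, -0.004, 1.236]
force: [0.7, 1.3, -0.0]
grip_width: 0.0007
```

drive_tool(
  steps=[0,0,40,0,0,0,0,40,0,0,0,0,40,0,0,0,0,0,0,0,0,0,0,0,0],
)

```text
clock: 21.52
position: [0.6296, 0.1184, 0.2367]
tool_rot: [-1.569, -0.0, 1.231]
force: [0.1, -1.2, -0.4]
grip_width: 0.0
```

Run:
```python
import pickle; from h import *
s=monitor.observe(); print(s['clock'],s['position'],s['force'])
t0=pickle.load(open('C9.pkl','rb'))
for n,(x0,x1,y0,y1) in (('top',(370,460,160,265)),('scene',(215,300,130,200))):
    a=grab_frame(n)['frame'][y0:y1,x0:x1].astype(np.float32).mean(2); b=t0[n]['frame'][y0:y1,x0:x1].astype(np.float32).mean(2)
    print(n,'shift px since release',cv2.phaseCorrelate(b,a),abs(a-b).mean())
print(workorder.job_done())
```

```text
21.5167 [0.62962046 0.11839388 0.23671395] [ 0.11335536 -1.20145044 -0.42550749]
top shift px since release ((-0.04687865992077889, 0.2407730331448974), 1.0256310009662015) 2.313051
scene shift px since release ((0.14640372568297977, 0.05529926626087445), 0.9753703320467914) 3.2907562
the job is handed in; nothing more can be done
None
```

I gripped the tote by its upper grip, turned it about 58° so the scoops are at opposite ends, and lowered it onto the lower tote while still held. Then I let go, backed off and handed the job in at 21.5 s.

**Trouble on the way:** the tote hung about 5° tilted in the jaws, and the first two tries at lowering it met resistance of up to 53 N. I lifted it and shifted it sideways. The third try spread the load over the feet and reduced the tilt.

**Last checks:**
- **Level and height:** after release I touched the rim at three spots with closed fingertips. They agreed within about 1 mm, so the tote is level, with its origin about 55–56 mm above the bench.
- **Sideways position:** the camera fit puts the tote about 4–5 mm from the lower tote's centre. That is near the edge of the stated play but inside the 10 mm limit. The yaw is within about 1°.
- **At rest:** between release and hand-in, the camera images showed almost no movement of the stack (0.25 pixel or less).

**Disagreement:** the same camera fit gave a slight tilt (1–1.5°, uncertain by about 1.5°) and a height of 53.6 mm. I relied on the touch measurements instead.

**Not checked:** I did not measure the bystanders again, and I did not separately confirm the lower tote stayed put after the first pressing. Nothing showed contact with a bystander, and the final stack position matches where the lower tote stood at the start.

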